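# Lay up the treatment tray

## Task

Lay up the white carry tray: put the lidded round drum, the lidded long box, the lidded square box and the capped brown bottle into it, each upright and fully down in the holder made to fit its shape and size. Set them down gently, without dropping or tipping them over, and leave the two open, lidless steel vessels standing where they are.

Things in the scene. Friction and masses are not known exactly. Their poses are not given: they have to be found in the camera images.
- drum: Round steel dressing drum closed with a lid: body 60 mm diameter, 54 mm high, lid 62 mm diameter and 6 mm thick on top (60 mm high), with a small black knob 16 mm across up to 74 mm. The lid does not come off. 0.19 to 0.34 kg. Origin: centre of its underside; z up along its axis.
- instrument_box: Long rectangular steel instrument box closed with a lid: 80 mm (own x) by 44 mm (own y) by 36 mm high, lid 82 x 46 x 5 mm on top (41 mm high), black knob 16 mm across in the middle up to 55 mm. The lid does not come off. 0.19 to 0.34 kg. Origin: centre of its underside; z up.
- swab_box: Square steel swab box closed with a lid: 46 x 46 mm (along own x and y), 46 mm high, lid 48 x 48 x 5 mm on top (51 mm high), black knob 16 mm across up to 65 mm. The lid does not come off. 0.15 to 0.27 kg. Origin: centre of its underside; z up.
- bottle: Round brown medicine bottle with a white cap: body 44 mm diameter, straight up to 68 mm, then a shoulder, cap 28 mm diameter from 80 to 96 mm. 0.11 to 0.20 kg. Origin: centre of its underside; z up along its axis.
- open_pot: Look-alike of the drum, without a lid: open round steel pot, 60 mm diameter, 54 mm high, wall 3 mm, empty. Not part of the set, stays where it is. Origin: centre of its underside; z up.
- open_box: Look-alike of the instrument box, without a lid: open rectangular steel box, 80 mm (own x) by 44 mm (own y), 36 mm high, wall 3 mm, empty. Not part of the set, stays where it is. Origin: centre of its underside; z up.
- drum_holder: Large round holder for the drum: shallow steel cup, 80 mm inside diameter, wall 3 mm, rim 16 mm above its origin, floor 3 mm thick. Fixed in the white tray (250 mm square, walls 20 mm, left half of the table), in any of its four corners, 112 mm from the next. Origin: centre of its underside, 4 mm above the table; x and y along the tray sides.
- box_holder: Long rectangular holder for the instrument box: shallow steel frame, inside 96 mm (own x) by 60 mm (own y), wall 3 mm, rim 16 mm above its origin, floor 3 mm thick. Fixed in the white tray (250 mm square, walls 20 mm, left half of the table), in any of its four corners, 112 mm from the next. Origin: centre of its underside, 4 mm above the table; x and y along the tray sides.
- swab_holder: Square holder for the swab box: shallow steel frame, inside 64 x 64 mm, wall 3 mm, rim 16 mm above its origin, floor 3 mm thick. Fixed in the white tray (250 mm square, walls 20 mm, left half of the table), in any of its four corners, 112 mm from the next. Origin: centre of its underside, 4 mm above the table; x and y along the tray sides.
- bottle_holder: Small round holder for the bottle: shallow steel cup, 64 mm inside diameter, wall 3 mm, rim 16 mm above its origin, floor 3 mm thick. Fixed in the white tray (250 mm square, walls 20 mm, left half of the table), in any of its four corners, 112 mm from the next. Origin: centre of its underside, 4 mm above the table; x and y along the tray sides.
Not all that is in view belongs to the job. Leave any green or pink look-alike of the swab_box alone. Leave any blue look-alike of the drum alone.

How it is judged:
At the end, for the whole second after the job is handed in: Drum, long box, square box and bottle each stand in their own holder: centre within 15 mm of the holder's centre, underside within about 4 mm of its floor, upright within 0.12 rad, released and at rest; the two open vessels stand upright, at rest, within 30 mm of where they were (horizontal distance between drum and drum_holder below 0.015 m and z of drum in the frame of drum_holder below 0.007 m and angle between each of drum, instrument_box, swab_box, bottle, open_pot, open_box's own z axis and vertical below 0.12 rad and linear speed of each of drum, instrument_box, swab_box, bottle, open_pot, open_box below 0.02 m/s and horizontal distance between instrument_box and box_holder below 0.015 m and z of instrument_box in the frame of box_holder below 0.007 m and horizontal distance between swab_box and swab_holder below 0.015 m and z of swab_box in the frame of swab_holder below 0.007 m and horizontal distance between bottle and bottle_holder below 0.015 m and z of bottle in the frame of bottle_holder below 0.007 m and distance of each of open_pot, open_box from where it was at the start of the episode below 0.03 m); the robot touches nothing.
It fails at once if a thing of the set is dropped into its holder (faster than 0.65 m/s within 30 mm of the holder's underside: a fall of more than about 20 mm) ((horizontal distance between drum and drum_holder below 0.04 m and z of drum in the frame of drum_holder below 0.03 m and linear speed of drum above 0.65 m/s) or (horizontal distance between instrument_box and box_holder below 0.04 m and z of instrument_box in the frame of box_holder below 0.03 m and linear speed of instrument_box above 0.65 m/s) or (horizontal distance between swab_box and swab_holder below 0.04 m and z of swab_box in the frame of swab_holder below 0.03 m and linear speed of swab_box above 0.65 m/s) or (horizontal distance between bottle and bottle_holder below 0.04 m and z of bottle in the frame of bottle_holder below 0.03 m and linear speed of bottle above 0.65 m/s)).
It fails at once if a thing of the set is tipped over (more than 1 rad from upright) (angle between any of drum, instrument_box, swab_box, bottle's own z axis and vertical above 1 rad).
It fails at once if an open vessel is moved from its place (over 30 mm) (distance of any of open_pot, open_box from where it was at the start of the episode above 0.03 m).
It also fails if it takes over 120 s, if anything falls off the work surface, if the arm or the gripper's body presses on something with over 40 N, if the wrist force passes 120 N, or if a joint passes its speed limit or range.

## Robot

A 7-joint arm with a two-finger parallel gripper is mounted at the origin on the work surface. World frame = base frame: x ahead of the robot, y to its left, z up, the work surface at z = 0. Lengths are in m, angles in rad, forces in N, time in s.
With the tool pointing down it reaches from about 0.425 to 0.925 m from the base axis. Payload 6.8 kg.
Tool frame: the origin (TCP) lies between the finger pads; the fingertips stand 17 mm ahead of it and the grasp point (between the pads) lies 2 mm behind it; x points along the fingers, y is the direction in which the jaws open and shut, and the axes are right-handed (so a half turn about x gives the same grasp; the last joint's range is limited). The gripper opens to 85 mm and grips with 20 to 120 N. Pads are 22 mm wide; open, the fingers measure 114 mm over their backs; the gripper's body (76 mm by 85 mm) begins 54 mm behind the grasp point. The pads swing forward as they close: fully open they stand 13 mm farther back than shut.
Start: joints at [1.098, 0.477, 0.022, 1.555, -0.011, 1.109, -0.083], TCP at [0.241, -0.631, 0.248] pointing down, gripper open.
Joint ranges: [-2.96, 2.96], [-0.34, 2.1], [-1.41, 1.46], [0.24, 2.44], [-1.37, 4.51], [0.17, 1.92], [-2.96, 2.96]. Speed limits (rad/s): [2.39, 2.39, 3.14, 3.14, 3.14, 3.14, 3.14].

## Interface

Orientations are given as a rotation vector (axis times angle).
In Python, from bench import r gives the robot as it stands. The module is installed in compiled form; this text tells all that it offers.
- The arm moves only by the tool apply_moves, never from a script. Its argument "increments" is text: rows parted by semicolons, each of 7 numbers parted by spaces: the finger opening in mm, from 0 to 85.4, then the shift along the tool's x, y, z normalised to -1 to 1, where 1 is 100 cm, then the turn, a rotation vector about the tool's x, y, z normalised to -1 to 1, where 1 is 0.12 rad. In form: gripper x y z wx wy wz; .... A call has exactly 8 rows; each row shifts and turns the commanded pose from where the row before left it, along the tool's axes as they then stand; what a row does not reach is not made up. A row lasts 1/10 s, in which the tool goes at most 50 mm and 8.59 degrees, less where a joint would pass 70% of its speed; a pose out of reach is approached as far as the arm can. A call with a number of a shift or a turn outside -1 to 1 is refused whole. A call with a gripper value outside its range is refused whole. The fingers move at their own pace and stop on an object; "squeeze" is the grip in N (left out, the last holds). Time passes only in rows, so rows that do not move let the fingers close, or fill a call up. It gives the time, the measured TCP pose, the force and the opening at its end, in the units of the state.
- r.get_obs(): the state, without advancing time (a new reading comes with each control period).
- r.grab_frame(name): name is "side" or "top" or "wrist"; returns a dict with "color" (480x640x3 uint8, blue, green, red), "fx", "fy", "cx", "cy" (pixels), "origin" and "orientation" of the camera in the world. Camera axes: x right, y up, looking along -z (the intrinsics and any distortion apply to the point x, -y, -z); pixel columns grow to the right and rows downward; lengths in m; the calibration is good to about 2 mm. A picture is of the moment at which its call begins. There is no depth.
- r.hand_in(): hands the job in, once; it reports no verdict.
The state is a dict: "clock": time; "joints": joint angles; "qvel": joint speeds; "tau": joint torques, N m; "tcp_pos": TCP position; "orientation": TCP orientation; "contact_force": force on the tool from outside, world axes, zero at the start; "moment": the same for the moment, N m; "grip_width": finger opening in m.
Only numpy, scipy, OpenCV 4.12 (cv2) and the standard library are available. Lean on these libraries where they do the work, as an engineer would, in place of code of your own. Each camera call takes 0.05 s, during which the arm holds its last target. There are 200 camera calls.

## Working session

There is one attempt and no reset: what is moved stays moved. The work goes in short steps, Python scripts to look and compute and a tool call to move; the robot and the scene stay as the last step left them, time stands still between calls to the robot, and variables do not carry over. Pictures are saved under pics/ and viewed, about 12 in all and at most 16, crops included, and the job is handed in when it is done.

Besides the shell and the picture viewer there is one more tool, called after "Call:" as a command line: name --argument value ..., lists and objects as JSON in quotes. apply_moves: Moves the arm, as the interface text tells. Scaled input: -1 to 1 covers 100 cm each way for a shift and 0.12 rad each way for a turn. Its arguments: {"type":"object","properties":{"increments":{"type":"string"},"squeeze":{"type":"number"}},"required":["increments"]}

```bash
mkdir -p pics; cat > h.py <<'E'
import cv2,numpy as np
from bench import r
from scipy.spatial.transform import Rotation as R
def cam(n,save=None):
    f=r.grab_frame(n)
    if save: cv2.imwrite('pics/'+save+'.png',f['color'])
    return f
def rot(o):
    o=np.array(o,float)
    return o if o.shape==(3,3) else (R.from_rotvec(o).as_matrix() if o.size==3 else R.from_quat(o).as_matrix())
def ray(f,u,v,z):
    d=rot(f['orientation'])@np.array([(u-f['cx'])/f['fx'],-(v-f['cy'])/f['fy'],-1])
    o=np.array(f['origin']); return o+d*(z-o[2])/d[2]
def proj(f,p):
    q=rot(f['orientation']).T@(np.array(p)-f['origin']); return np.array([f['cx']+f['fx']*q[0]/-q[2], f['cy']-f['fy']*q[1]/-q[2]])
E
python3 - <<'E'
from h import *
for n in ('top','side'):
    f=cam(n,n+'0'); print({k:v for k,v in f.items() if k!='color'})
o=r.get_obs(); print(o); print(rot(o['orientation']))
E
```

```text
{'fx': 490.82533643477535, 'fy': 490.82533643477535, 'cx': 327.1324018359239, 'cy': 242.1090756950079, 'origin': array([0.36171891, 0.01056399, 1.01824803]), 'orientation': array([ 0.07207636, -0.0685803 , -1.5587892 ])}
{'fx': 475.8457227287888, 'fy': 475.8457227287888, 'cx': 320.1795821849307, 'cy': 237.3389713667944, 'origin': array([0.06544146, 0.50767847, 0.58889875]), 'orientation': array([ 0.37835826, -1.06560669, -2.30276352])}
{'clock': 0.1, 'joints': array([ 1.09791696,  0.4777216 ,  0.02236072,  1.5563803 , -0.01149506,
        1.10931832, -0.0830922 ]), 'qvel': array([-9.78277792e-05, -2.15894445e-03, -1.74675371e-03, -1.70791728e-03,
       -1.84758226e-04,  2.19013667e-04,  1.41791456e-03]), 'tau': array([ 4.53014058e-03, -5.97758138e+01,  1.61363292e+00, -2.81956708e+01,
        1.28257499e-02,  5.01949573e-03,  7.90048534e-05]), 'tcp_pos': array([ 0.24059174, -0.6301029 ,  0.24740879]), 'orientation': array([ 2.02263737,  0.37483979, -2.02354648]), 'contact_force': array([6.53239735e-01, 3.84453468e-04, 3.31252638e-01]), 'moment': array([ 0.0163492 , -0.01302459,  0.07043857]), 'grip_width': 0.08564283126632834}
[[-7.32168750e-04  3.56755356e-01 -9.34197560e-01]
 [ 1.53325739e-03 -9.34196311e-01 -3.56756081e-01]
 [-9.99998557e-01 -1.69357097e-03  1.36991560e-04]]
```

View pics/top0.png

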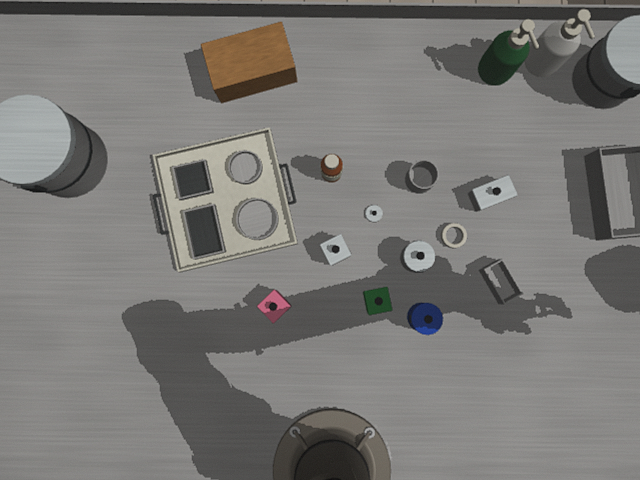

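View pics/side0.png

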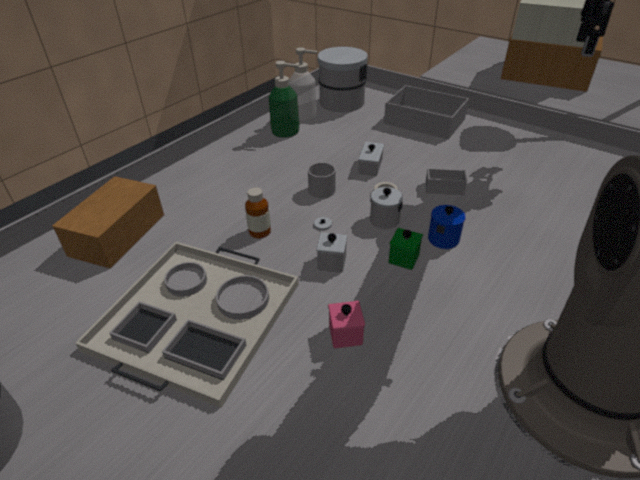

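Candidates in top view:
- drum: lidded white (419,256); not the blue (426,319), the open pot (422,177) or the loose ring (454,236) and small lid (373,213).
- long box: lidded (493,193); not the open box (500,281).
- swab box: white (335,249); not the pink (273,306) or green (378,300).
- bottle: (332,165); not the dispensers (503,55) and (555,45).
- holders: swab (192,180), bottle (243,168), box (204,230), drum (255,219).

Next I measure these, with one close crop to check.

```bash
python3 - <<'E'
from h import *
f=cam('top'); im=f['color']; hsv=cv2.cvtColor(im,cv2.COLOR_BGR2HSV); g=hsv[...,2]
vis=cv2.resize(im[120:350,140:530],None,fx=2,fy=2,interpolation=cv2.INTER_CUBIC)
def mark(u,v): cv2.circle(vis,(int(2*(u-140)),int(2*(v-120))),2,(0,0,255),-1)
def blob(mask,u,v,w=30):
    m=np.zeros_like(mask); m[v-w:v+w,u-w:u+w]=mask[v-w:v+w,u-w:u+w]
    n,l,s,c=cv2.connectedComponentsWithStats(m.astype(np.uint8))
    i=1+min(range(n-1),key=lambda i:np.hypot(*(c[i+1]-[u,v]))-0.02*s[i+1][4] if s[i+1][4]>8 else 1e9)
    return (l==i),c[i],s[i][4]
def rects(m,z):
    c,_=cv2.findContours(m.astype(np.uint8),cv2.RETR_EXTERNAL,cv2.CHAIN_APPROX_NONE)
    c=max(c,key=cv2.contourArea)[:,0,:]
    P=np.array([ray(f,u,v,z)[:2] for u,v in c],np.float32)
    (x,y),(a,b),t=cv2.minAreaRect(P*1000); cc,rad=cv2.minEnclosingCircle(P*1000)
    return np.round([x,y,a,b,t],1),np.round([*cc,rad],1)
for n,u,v,zk,zl in (('drum',419,256,.074,.06),('ibox',495,192,.055,.041),('swab',335,249,.065,.051)):
    m,c,a=blob(g<60,u,v,12); mark(*c)
    print(n,'knob',c.round(1),a,ray(f,*c,zk-.002).round(4), g[v-8:v+9:4,u-10:u+11:4].tolist()[0])
    m,c,a=blob(g>150,u,v,26); print('  lid',c.round(1),a,*rects(m,zl))
m,c,a=blob((g>140)&(hsv[...,1]<70),332,161,14); mark(*c); print('cap',c.round(1),a,ray(f,*c,.096),*rects(m,.096))
tray=(g>130)
m,c,a=blob(tray,224,199,90); print('tray',a,*rects(m,.024))
for n,u,v,z in (('swabh',192,180,.007),('both',243,168,.007),('boxh',204,230,.007),('drumh',255,219,.007)):
    lo=int(g[v,u])
    m,c,a=blob(abs(g.astype(int)-lo)<20,u,v,28); mark(*c); print(n,lo,c.round(1),a,*rects(m,z))
for n,u,v,z in (('pot',422,177,.054),('obox',500,281,.036)):
    print(n,ray(f,u,v,z).round(3))
for n,u,v in(('pink',273,306),('green',378,300),('blue',426,319)): print(n,ray(f,u,v,.06).round(3))
cv2.imwrite('pics/crop1.png',vis)
E
```

```text
drum knob [419.8 255. ] 45 [ 0.4237 -0.1661  0.072 ] [172, 173, 174, 172, 177, 179]
  lid [419.6 255.4] 614 [ 424.4 -166.9   55.3   59.5   14.6] [ 423.4 -167.4   30.1]
ibox knob [496.  190.7] 40 [ 0.555  -0.3221  0.053 ] [147, 175, 174, 175, 177, 177]
  lid [495.  192.1] 746 [ 554.8 -323.7   44.6   79.6   22.4] [ 555.4 -323.5   43.8]
swab knob [335.1 248.7] 39 [ 0.4348 -0.0025  0.063 ] [121, 181, 172, 176, 179, 137]
  lid [335.9 249.3] 446 [435.1  -3.1  46.1  46.   26. ] [435.3  -3.5  31.7]
cap [331.5 160.5] 150 [0.6016456  0.00642939 0.096     ] [601.7   6.4  24.6  24.7  46.1] [601.6   6.4  13.4]
tray 24551 [541.7 230.  371.8 374.4   0.6] [541.7 230.  263.8]
swabh 58 [191.4 178.7] 862 [583.  298.4  62.5  62.6  14.2] [584.  298.6  43.3]
both 148 [243.2 167.3] 570 [608.3 190.9  52.7  59.8  77.5] [607.3 190.3  31.2]
boxh 59 [203. 231.] 1260 [473.2 270.6  95.2  58.4  14.2] [473.2 271.   55.1]
drumh 150 [255.  218.7] 951 [498.5 163.7  77.3  66.6   1.5] [498.3 166.7  41.8]
pot [ 0.581 -0.175  0.054]
obox [ 0.376 -0.332  0.036]
pink [0.322 0.117 0.06 ]
green [ 0.336 -0.087  0.06 ]
blue [ 0.301 -0.179  0.06 ]
```

View pics/crop1.png

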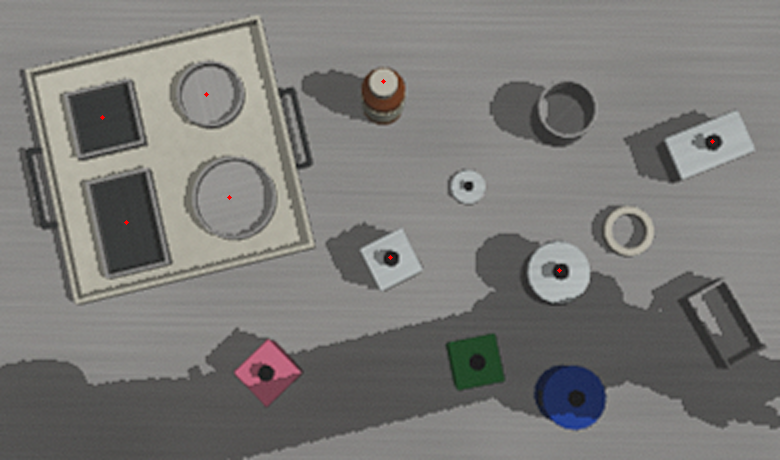

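Top view crop: red marks sit on the three knobs, the cap and the four holder floors. Sizes agree (swab lid 46, box 80x45, holders 95x58 and 63x63). Choices stand. Now turning the jaws to 22.4° for the long box.

```bash
cat >> h.py <<'E'
def go(x,y,z,phi):
    "print remaining turn (units) and then shift in tool axes (units) after that turn"
    o=r.get_obs(); M=rot(o['orientation']); p=np.array(o['tcp_pos'])
    c,s=np.cos(np.radians(phi)),np.sin(np.radians(phi))
    T=np.array([[0,c,s],[0,s,-c],[-1,0,0]]).astype(float)
    T[:,2]=np.cross(T[:,0],T[:,1])
    w=R.from_matrix(M.T@T).as_rotvec()/.12
    print('phi',np.degrees(np.arctan2(M[1,1],M[0,1])).round(1),'pos',p.round(4),'t',round(o['clock'],1),'w',np.round(o['grip_width'],4),'F',np.round(o['contact_force'],1))
    print('turn',w.round(2),'shift',(T.T@(np.array([x,y,z])-p)).round(4))
E
python3 -c "
from h import *
go(.555,-.3228,.2,22.4)"
```

```text
phi -69.1 pos [ 0.2406 -0.6302  0.2476] t 0.1 w 0.0855 F [-0.4  0.4 -0.4]
turn [-1.331e+01 -1.000e-02  1.000e-02] shift [ 0.0476  0.4078 -0.1644]
```

Call:
apply_moves --increments "85 0 0 0 -1 0 0;85 0 0 0 -1 0 0;85 0 0 0 -1 0 0;85 0 0 0 -1 0 0;85 0 0 0 -1 0 0;85 0 0 0 -1 0 0;85 0 0 0 -1 0 0;85 0 0 0 -1 0 0" --squeeze 40

```text
clock: 0.95
tcp_pos: [0.2407, -0.6304, 0.2479]
orientation: [1.385, 1.086, -1.385]
contact_force: [-1.2, -0.4, -0.4]
grip_width: 0.0848
```

```bash
python3 -c "
from h import *
go(.555,-.3228,.2,22.4)"
```

```text
phi -13.8 pos [ 0.2407 -0.6304  0.2479] t 0.9 w 0.0848 F [-1.2 -0.4 -0.4]
turn [-5.27 -0.01  0.  ] shift [ 0.0479  0.4078 -0.1646]
```

Call:
apply_moves --increments "85 0 0 0 -1 0 0;85 0 0 0 -1 0 0;85 0 0 0 -1 0 0;85 0 0 0 -1 0 0;85 0 0 0 -1 0 0;85 0 0 0 -0.27 0 0;85 0 0.041 -0.0165 0 0 0;85 0 0.041 -0.0165 0 0 0"

```text
clock: 1.75
tcp_pos: [0.3035, -0.5693, 0.2478]
orientation: [0.925, 1.366, -0.925]
contact_force: [0.4, 0.5, -0.2]
grip_width: 0.085
```

Call:
apply_moves --increments "85 0.006 0.041 -0.0165 0 0 0;85 0.006 0.041 -0.0165 0 0 0;85 0.006 0.041 -0.0165 0 0 0;85 0.006 0.041 -0.0165 0 0 0;85 0.006 0.041 -0.0165 0 0 0;85 0.006 0.041 -0.0165 0 0 0;85 0.006 0.041 -0.0165 0 0 0;85 0 0.038 -0.0165 0 0 0"

```text
clock: 2.55
tcp_pos: [0.5564, -0.3226, 0.2053]
orientation: [0.922, 1.369, -0.922]
contact_force: [0.6, -0.6, 0.5]
grip_width: 0.0854
```

```bash
python3 -c "
from h import *
f=cam('wrist','w1');go(.555,-.3228,.035,22.4); print(f['origin'],proj(f,[.555,-.3228,.053]))"
```

```text
phi 22.6 pos [ 0.5624 -0.3144  0.2061] t 2.6 w 0.0852 F [4.5 5.4 1.2]
turn [ 0.03 -0.03 -0.05] shift [ 0.1711 -0.0101  0.005 ]
[ 0.53257524 -0.26149257  0.33007208] [315.57088208 225.93814971]
```

View pics/w1.png

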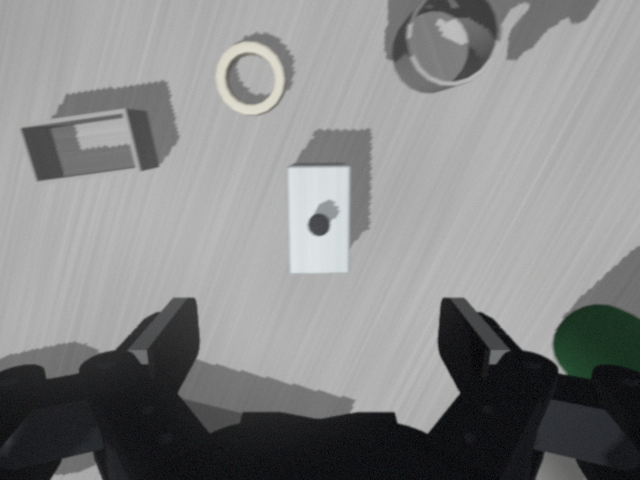

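The wrist view shows the lidded box square to the jaws, with its knob at (319,224) against (316,226) predicted. Descending partway, then settling.

Call:
apply_moves --increments "85 0 0 0 0 0 0;85 0.03 0 0 0 0 0;85 0.03 0 0 0 0 0;85 0.03 0 0 0 0 0;85 0.02 0 0 0 0 0;85 0 0 0 0 0 0;85 0 0 0 0 0 0;85 0 0 0 0 0 0"

```text
clock: 3.4
tcp_pos: [0.5563, -0.3254, 0.0979]
orientation: [0.921, 1.365, -0.921]
contact_force: [1.0, 0.3, 0.5]
grip_width: 0.0848
```

```bash
python3 -c "
from h import *
f=cam('wrist');g=f['color'].max(2); go(.555,-.3228,.035,22.4); 
m=(g<75).astype(np.uint8); m[:100]=0; n,l,s,c=cv2.connectedComponentsWithStats(m)
for i in range(1,n):
  if 80<s[i][4]<4000: print(s[i],c[i].round(1),ray(f,*c[i],.053).round(4))"
```

```text
phi 22.1 pos [ 0.5564 -0.3253  0.098 ] t 3.5 w 0.0848 F [-0.6 -0.1  0.5]
turn [-0.05  0.02 -0.01] shift [ 0.063  -0.0004 -0.0028]
[ 26 100  18  37 149] [ 34.3 118.5] [ 0.4243 -0.3035  0.053 ]
[305 257  29  13  97] [320.1 261.4] [ 0.5543 -0.3162  0.053 ]
```

Call:
apply_moves --increments "85 0.02 0 -0.003 0 0 0;85 0.02 0 0 0 0 0;85 0.015 0 0 0 0 0;85 0.008 0 0 0 0 0;85 0 0 0 0 0 0;40 0 0 0 0 0 0;40 0 0 0 0 0 0;40 0 0 0 0 0 0" --squeeze 50

```text
clock: 4.25
tcp_pos: [0.5553, -0.3219, 0.0344]
orientation: [0.92, 1.366, -0.92]
contact_force: [-3.7, 0.7, 4.9]
grip_width: 0.0446
```

Call:
apply_moves --increments "40 0 0 0 0 0 0;40 0 0 0 0 0 0;40 0 0 0 0 0 0;40 -0.01 0 0 0 0 0;40 -0.02 0 0 0 0 0;40 -0.03 0 0 0 0 0;40 -0.03 0 0 0 0 0;40 0 0 0 0 0 0"

```text
clock: 5.05
tcp_pos: [0.5569, -0.3226, 0.128]
orientation: [0.92, 1.36, -0.918]
contact_force: [1.2, -0.6, -2.4]
grip_width: 0.0446
```

```bash
python3 -c "
from h import *
f=cam('wrist','w2'); go(.473,.2715,.13,104.2)"
```

```text
phi 22.1 pos [ 0.5556 -0.3222  0.1256] t 5.1 w 0.0446 F [ 0.5  0.9 -3.1]
turn [-11.94   0.04   0.  ] shift [-0.0044  0.5958  0.0655]
```

View pics/w2.png

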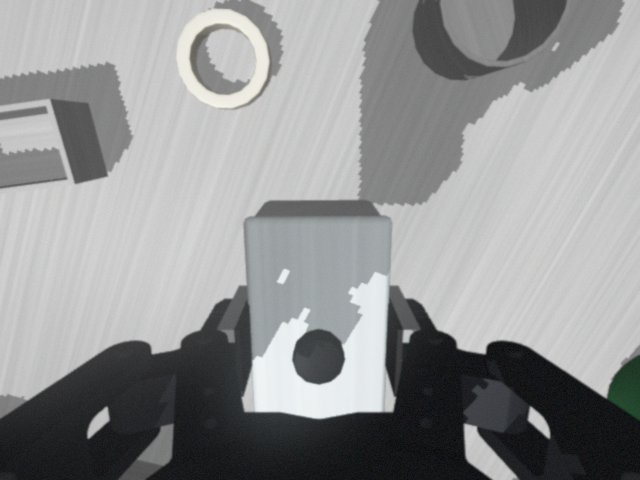

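Call:
apply_moves --increments "40 -0.01 0 0 -1 0 0;40 -0.01 0 0 -1 0 0;40 -0.01 0 0 -1 0 0;40 -0.01 0 0 -1 0 0;40 -0.01 0 0 -1 0 0;40 -0.01 0 0 -1 0 0;40 0 0 0 -1 0 0;40 0 0 0 -1 0 0"

```text
clock: 5.9
tcp_pos: [0.5535, -0.3214, 0.182]
orientation: [0.173, 1.566, -0.172]
contact_force: [-0.2, 0.2, -3.4]
grip_width: 0.0447
```

Call:
apply_moves --increments "40 0 0 0 -1 0 0;40 0 0 0 -1 0 0;40 0 0 0 -1 0 0;40 0 0 0 -0.94 0 0;40 0 0.04 0.005 0 0 0;40 0 0.046 0.005 0 0 0;40 0 0.046 0.005 0 0 0;40 0 0.046 0.005 0 0 0"

```text
clock: 6.7
tcp_pos: [0.5284, -0.1426, 0.1818]
orientation: [-0.194, 1.564, 0.196]
contact_force: [1.6, 0.2, -2.2]
grip_width: 0.0447
```

Call:
apply_moves --increments "40 0 0.046 0.005 0 0 0;40 0 0.046 0.005 0 0 0;40 0 0.046 0.005 0 0 0;40 0 0.046 0.005 0 0 0;40 0 0.046 0.005 0 0 0;40 0 0.046 0.005 0 0 0;40 0 0.046 0.005 0 0 0;40 0 0.046 0.005 0 0 0"

```text
clock: 7.5
tcp_pos: [0.4771, 0.2233, 0.1821]
orientation: [-0.196, 1.564, 0.194]
contact_force: [2.1, 0.1, -2.2]
grip_width: 0.0445
```

Call:
apply_moves --increments "40 0 0.03 0.005 0 0 0;40 0 0.02 0 0 0 0;40 0.01 0 0 0 0 0;40 0.02 0 0 0 0 0;40 0.02 0 0 0 0 0;40 0.01 0 0 0 0 0;40 0 0 0 0 0 0;40 0 0 0 0 0 0"

```text
clock: 8.3
tcp_pos: [0.4711, 0.2717, 0.1233]
orientation: [-0.195, 1.562, 0.195]
contact_force: [-0.0, 0.4, -1.9]
grip_width: 0.0452
```

```bash
python3 -c "
from h import *
f=cam('wrist','w3'); go(.473,.2715,.044,104.2)"
```

```text
phi 104.2 pos [0.4714 0.2721 0.1238] t 8.3 w 0.0444 F [-1.1 -0.4 -2.2]
turn [ 0.    0.01 -0.  ] shift [ 0.0798 -0.001   0.0014]
```

View pics/w3.png

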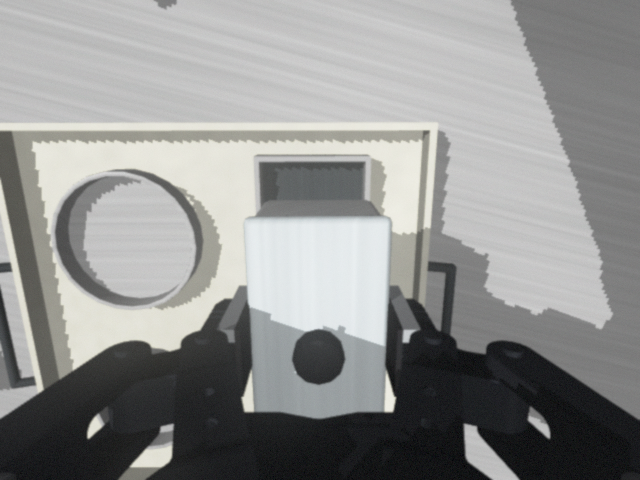

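```bash
python3 -c "
from h import *
f=cam('wrist'); print(f['cx'],f['cy'])
a=np.radians(14.2);u=np.array([np.cos(a),np.sin(a)]);v=np.array([-np.sin(a),np.cos(a)])
c=np.array([.473,.2715])
for s in(1,-1): print('outer far corner pred',proj(f,[*(c-u*.051+s*v*.033),.02]).round(0))
for q in ((257,156),(370,156)): print(ray(f,*q,.02).round(4))
P=[ray(f,*q,.02)[:2] for q in ((257,156),(370,156))]
print('centre from edge',(P[0]+P[1])/2+u*.051, np.linalg.norm(P[0]-P[1]))
d=np.array([.500,.1635]); print('drumh pred',proj(f,[*d,.02]), ray(f,126,239,.02))
go(.473,.2715,.044,104.2)"
```

```text
318.244282638949 237.65084834583163
outer far corner pred [375. 158.]
outer far corner pred [257. 158.]
[0.4305 0.227  0.02  ]
[0.4149 0.2881 0.02  ]
centre from edge [0.47214228 0.27002608] 0.06306404409201044
drumh pred [127.36402213 245.01810054] [0.4965135  0.16225041 0.02      ]
phi 104.2 pos [0.4715 0.2723 0.1241] t 8.4 w 0.0448 F [ 0.4 -0.3 -2.1]
turn [ 0.    0.01 -0.  ] shift [ 0.0801 -0.0011  0.0013]
```

Call:
apply_moves --increments "40 0.015 -0.0015 0.001 0 0 0;40 0.02 0 0 0 0 0;40 0.02 0 0 0 0 0;40 0.01 0 0 0 0 0;40 0.008 0 0 0 0 0;40 0.004 0 0 0 0 0;40 0.003 0 0 0 0 0;40 0 0 0 0 0 0"

```text
clock: 9.2
tcp_pos: [0.4725, 0.271, 0.0434]
orientation: [-0.195, 1.562, 0.195]
contact_force: [-0.2, 0.2, -2.1]
grip_width: 0.0449
```

```bash
python3 -c "
from h import *
go(.4725,.271,.042,104.2)"
```

```text
phi 104.2 pos [0.4725 0.271  0.0434] t 9.2 w 0.0449 F [-0.2  0.2 -2.1]
turn [ 0.  0. -0.] shift [ 0.0014 -0.      0.    ]
```

Call:
apply_moves --increments "40 0.0015 0 0 0 0 0;40 0 0 0 0 0 0;60 0 0 0 0 0 0;75 0 0 0 0 0 0;75 0 0 0 0 0 0;75 -0.02 0 0 0 0 0;85 -0.04 0 0 0 0 0;85 -0.04 0 0 0 0 0"

```text
clock: 10.0
tcp_pos: [0.4717, 0.2707, 0.1426]
orientation: [-0.196, 1.564, 0.195]
contact_force: [0.6, -0.2, 1.0]
grip_width: 0.0848
```

```bash
python3 -c "
from h import *
f=cam('top');im=f['color'];cv2.imwrite('pics/t2.png',cv2.resize(im[120:280,140:310],None,fx=3,fy=3))
go(.4348,-.0028,.15,26)"
```

```text
phi 104.3 pos [0.4745 0.2736 0.1492] t 10.1 w 0.0851 F [0.4 2.4 4.2]
turn [11.38  0.04 -0.06] shift [-0.0008 -0.1568  0.231 ]
```

```bash
python3 -c "
from h import *
go(.4348,-.0028,.13,116)"
```

```text
phi 104.3 pos [0.4745 0.2736 0.1492] t 10.1 w 0.0851 F [0.4 2.4 4.2]
turn [-1.71  0.07 -0.01] shift [ 0.0192 -0.231  -0.1568]
```

Call:
apply_moves --increments "85 0 0 0 -0.85 0 0;85 0 0 0 -0.85 0 0;85 0 -0.04 -0.026 0 0 0;85 0 -0.04 -0.026 0 0 0;85 0 -0.04 -0.026 0 0 0;85 0 -0.04 -0.026 0 0 0;85 0 -0.04 -0.026 0 0 0;85 0 -0.03 -0.024 0 0 0"

```text
clock: 10.85
tcp_pos: [0.434, -0.0061, 0.1418]
orientation: [-0.354, 1.542, 0.352]
contact_force: [0.3, 0.6, -0.4]
grip_width: 0.0851
```

Call:
apply_moves --increments "85 0 0 0 0 0 0;85 0 0 0 0 0 0;85 0 0 0 0 0 0;85 0 0 0 0 0 0;85 0 0 0 0 0 0;85 0 0 0 0 0 0;85 0 0 0 0 0 0;85 0 0 0 0 0 0"

```text
clock: 11.65
tcp_pos: [0.4344, -0.0031, 0.1418]
orientation: [-0.355, 1.541, 0.355]
contact_force: [0.6, 0.5, 0.4]
grip_width: 0.0852
```

```bash
python3 -c "
from h import *
f=cam('wrist','w4');go(.4348,-.0028,.036,116); print(proj(f,[.4348,-.0028,.063]))
t=cv2.imread('pics/t2.png'); w=f['color']; cv2.imwrite('pics/c4.png',np.hstack([cv2.resize(w,(320,240)),cv2.resize(t,(255,240))]))"
```

```text
phi 115.9 pos [ 0.4344 -0.0032  0.1418] t 11.7 w 0.0847 F [-0.4 -0.2  0.4]
turn [-0.01  0.   -0.  ] shift [1.058e-01 1.000e-04 5.000e-04]
[317.59913625 257.25114754]
```

View pics/c4.png

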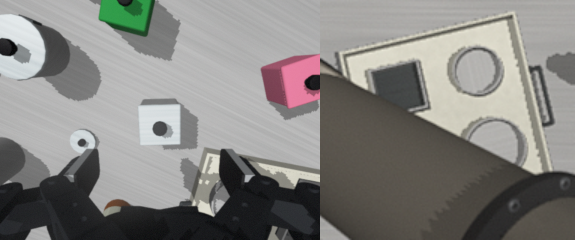

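The wrist view shows the white swab box at (318,256) as predicted, with pink and green well clear. Descending to grip.

Call:
apply_moves --increments "85 0.02 0 0 0 0 0;85 0.025 0 0 0 0 0;85 0.025 0 0 0 0 0;85 0.02 0 0 0 0 0;85 0.01 0 0 0 0 0;85 0.006 0 0 0 0 0;85 0 0 0 0 0 0;42 0 0 0 0 0 0"

```text
clock: 12.5
tcp_pos: [0.4349, -0.0032, 0.0364]
orientation: [-0.355, 1.54, 0.354]
contact_force: [-0.9, -0.6, -0.2]
grip_width: 0.073
```

Call:
apply_moves --increments "42 0 0 0 0 0 0;42 0 0 0 0 0 0;42 0 0 0 0 0 0;42 0 0 0 0 0 0;42 -0.01 0 0 0 0 0;42 -0.02 0 0 0 0 0;42 -0.03 0 0 0 0 0;42 -0.03 0 0 0 0 0"

```text
clock: 13.3
tcp_pos: [0.4336, -0.0032, 0.127]
orientation: [-0.355, 1.543, 0.356]
contact_force: [-0.4, -0.7, -1.8]
grip_width: 0.0468
```

```bash
python3 -c "
from h import *
go(.582,.299,.2,104.2)"
```

```text
phi 115.9 pos [ 0.4336 -0.0032  0.127 ] t 13.3 w 0.0468 F [-0.4 -0.7 -1.8]
turn [ 1.71 -0.01 -0.01] shift [-0.073   0.2566  0.218 ]
```

Call:
apply_moves --increments "42 -0.02 0 0 0.85 0 0;42 -0.02 0 0 0.85 0 0;42 0 0.034 0.029 0 0 0;42 0 0.036 0.031 0 0 0;42 0 0.036 0.031 0 0 0;42 0 0.036 0.031 0 0 0;42 0 0.036 0.031 0 0 0;42 0 0.036 0.031 0 0 0"

```text
clock: 14.1
tcp_pos: [0.5604, 0.2507, 0.1662]
orientation: [-0.195, 1.563, 0.195]
contact_force: [0.4, -0.3, -2.3]
grip_width: 0.0468
```

Call:
apply_moves --increments "42 0 0.03 0.025 0 0 0;42 0 0.012 0.009 0 0 0;42 0.01 0 0 0 0 0;42 0.02 0 0 0 0 0;42 0.01 0 0 0 0 0;42 0 0 0 0 0 0;42 0 0 0 0 0 0;42 0 0 0 0 0 0"

```text
clock: 14.9
tcp_pos: [0.5832, 0.2982, 0.1268]
orientation: [-0.194, 1.561, 0.195]
contact_force: [-0.4, -0.3, -2.5]
grip_width: 0.0468
```

```bash
python3 -c "
from h import *
f=cam('wrist','w5');go(.582,.299,.044,104.2)
a=np.radians(14.2);u=np.array([np.cos(a),np.sin(a)]);v=np.array([-np.sin(a),np.cos(a)])
for n,c,z in(('ibox knob',[.4725,.271],.06),('both',[.6085,.1905],.02),('swabh far edge',np.array([.582,.299])-u*.035,.02)): print(n,proj(f,[*c,z]).round(0))"
```

```text
phi 104.2 pos [0.5832 0.2984 0.1268] t 14.9 w 0.0468 F [ 0.4 -0.1 -1.5]
turn [ 0.    0.01 -0.  ] shift [ 0.0828  0.0008 -0.001 ]
ibox knob [319.  11.]
both [132. 239.]
swabh far edge [319. 182.]
```

View pics/w5.png

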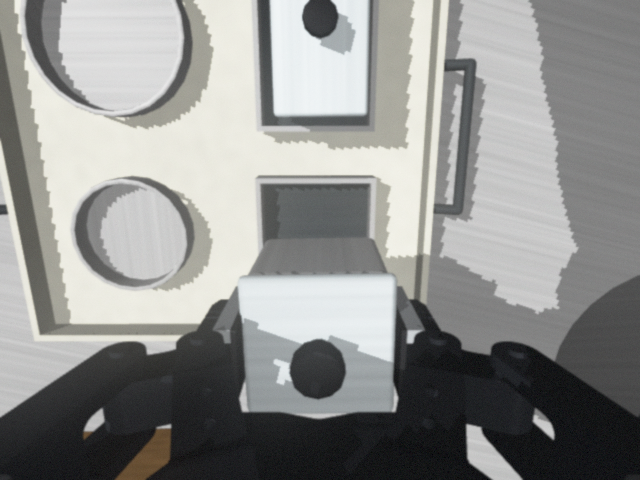

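The long box sits inside its holder (knob (320,17), predicted (319,11)). The swab holder edge is at row 178, predicted 182, so I shift about 3 mm and lower.

Call:
apply_moves --increments "42 0.015 -0.0005 -0.003 0 0 0;42 0.02 0 0 0 0 0;42 0.02 0 0 0 0 0;42 0.012 0 0 0 0 0;42 0.008 0 0 0 0 0;42 0.004 0 0 0 0 0;42 0.003 0 0 0 0 0;42 0 0 0 0 0 0"

```text
clock: 15.75
tcp_pos: [0.5803, 0.2976, 0.0443]
orientation: [-0.195, 1.561, 0.195]
contact_force: [0.7, -1.2, -2.4]
grip_width: 0.0469
```

Call:
apply_moves --increments "42 0.001 0 0 0 0 0;42 0 0 0 0 0 0;60 0 0 0 0 0 0;75 0 0 0 0 0 0;75 0 0 0 0 0 0;75 -0.02 0 0 0 0 0;85 -0.04 0 0 0 0 0;85 -0.04 0 0 0 0 0"

```text
clock: 16.55
tcp_pos: [0.5796, 0.2973, 0.1448]
orientation: [-0.195, 1.563, 0.195]
contact_force: [1.1, 0.1, 0.0]
grip_width: 0.0849
```

```bash
python3 -c "
from h import *
go(.6015,.0064,.15,104.2);go(.4237,-.1665,.15,104.2);go(.4237,-.1665,.15,14.2)"
```

```text
phi 104.3 pos [0.5796 0.2973 0.1448] t 16.6 w 0.0849 F [1.1 0.1 0. ]
turn [ 0.01 -0.01 -0.  ] shift [-0.0052 -0.2874 -0.0501]
phi 104.3 pos [0.5796 0.2973 0.1448] t 16.6 w 0.0849 F [1.1 0.1 0. ]
turn [ 0.01 -0.01 -0.  ] shift [-0.0052 -0.4114 -0.2649]
phi 104.3 pos [0.5796 0.2973 0.1448] t 16.6 w 0.0849 F [1.1 0.1 0. ]
turn [ 1.31e+01 -1.00e-02  0.00e+00] shift [-0.0052 -0.2649  0.4114]
```

Call:
apply_moves --increments "85 -0.01 -0.036 -0.005 0 0 0;85 0 -0.041 -0.008 0 0 0;85 0 -0.041 -0.008 0 0 0;85 0 -0.041 -0.008 0 0 0;85 0 -0.041 -0.008 0 0 0;85 0 -0.041 -0.008 0 0 0;85 0 -0.034 -0.005 0 0 0;85 0 -0.0124 0 0 0 0"

```text
clock: 17.35
tcp_pos: [0.6026, 0.0012, 0.1538]
orientation: [-0.193, 1.562, 0.188]
contact_force: [0.5, -0.5, -0.3]
grip_width: 0.085
```

Call:
apply_moves --increments "85 0 0 0 0 0 0;85 0 0 0 0 0 0;85 0 0 0 0 0 0;85 0 0 0 0 0 0;85 0 0 0 0 0 0;85 0 0 0 0 0 0;85 0 0 0 0 0 0;85 0 0 0 0 0 0"

```text
clock: 18.15
tcp_pos: [0.6021, 0.0064, 0.1528]
orientation: [-0.195, 1.562, 0.195]
contact_force: [0.3, -0.5, 0.0]
grip_width: 0.0846
```

```bash
python3 -c "
from h import *
f=cam('wrist','w6');go(.6016,.0064,.045,104.2); print(proj(f,[.6016,.0064,.096]))
s=cam('side')['color']; cv2.imwrite('pics/c6.png',np.hstack([cv2.resize(f['color'],(400,300)),cv2.resize(s[210:410,60:320],(390,300))]))"
```

```text
phi 104.2 pos [0.6021 0.0063 0.1528] t 18.2 w 0.0854 F [-0.5 -0.5 -0.3]
turn [ 0. -0.  0.] shift [ 0.1078  0.0002 -0.0005]
[317.43740027 269.48334257]
```

View pics/c6.png

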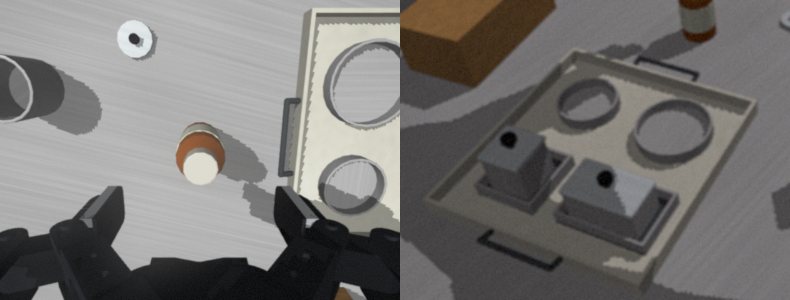

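Both boxes are seated squarely in the side view. The bottle cap is at (322,267), predicted (317,269). I grip at z 0.052 so the palm clears the cap.

Call:
apply_moves --increments "85 0.02 0 -0.0005 0 0 0;85 0.025 0 0 0 0 0;85 0.025 0 0 0 0 0;85 0.02 0 0 0 0 0;85 0.008 0 0 0 0 0;85 0.003 0 0 0 0 0;85 0 0 0 0 0 0;40 0 0 0 0 0 0" --squeeze 40

```text
clock: 19.05
tcp_pos: [0.6024, 0.0064, 0.0529]
orientation: [-0.195, 1.56, 0.195]
contact_force: [-0.6, 1.0, -0.8]
grip_width: 0.0729
```

Call:
apply_moves --increments "38 0 0 0 0 0 0;38 0 0 0 0 0 0;38 0 0 0 0 0 0;38 0 0 0 0 0 0;38 -0.01 0 0 0 0 0;38 -0.02 0 0 0 0 0;38 -0.03 0 0 0 0 0;38 -0.03 0 0 0 0 0"

```text
clock: 19.85
tcp_pos: [0.601, 0.006, 0.1427]
orientation: [-0.195, 1.563, 0.195]
contact_force: [0.3, -0.5, -2.0]
grip_width: 0.0427
```

```bash
python3 -c "
from h import *
go(.607,.190,.15,104.2)"
```

```text
phi 104.2 pos [0.601  0.006  0.1427] t 19.9 w 0.0427 F [ 0.3 -0.5 -2. ]
turn [ 0.01 -0.01 -0.  ] shift [-0.0073  0.1769  0.0509]
```

Call:
apply_moves --increments "38 0 0.03 0.008 0 0 0;38 0 0.04 0.012 0 0 0;38 0 0.04 0.012 0 0 0;38 0 0.04 0.012 0 0 0;38 0 0.027 0.007 0 0 0;38 0 0 0 0 0 0;38 0 0 0 0 0 0;38 0 0 0 0 0 0"

```text
clock: 20.65
tcp_pos: [0.6078, 0.1885, 0.1415]
orientation: [-0.195, 1.563, 0.193]
contact_force: [-0.3, 0.7, -1.8]
grip_width: 0.0427
```

```bash
python3 -c "
from h import *
f=cam('wrist','w7');go(.607,.190,.061,104.2)
a=np.radians(14.2);u=np.array([np.cos(a),np.sin(a)])
c=np.array([.607,.19]);print('rim far',proj(f,[*(c-u*.035),.02]),'drumh',proj(f,[.4985,.163,.02]), 'swab knob',proj(f,[.5803,.2976,.07]))"
```

```text
phi 104.1 pos [0.6079 0.1882 0.1415] t 20.7 w 0.0428 F [-0.7 -0.9 -1.6]
turn [-0.02 -0.01  0.01] shift [ 0.0805  0.002  -0.0004]
rim far [320.4388243 180.1262177] drumh [321.48624786  42.942194  ] swab knob [536.72034377 261.30055328]
```

View pics/w7.png

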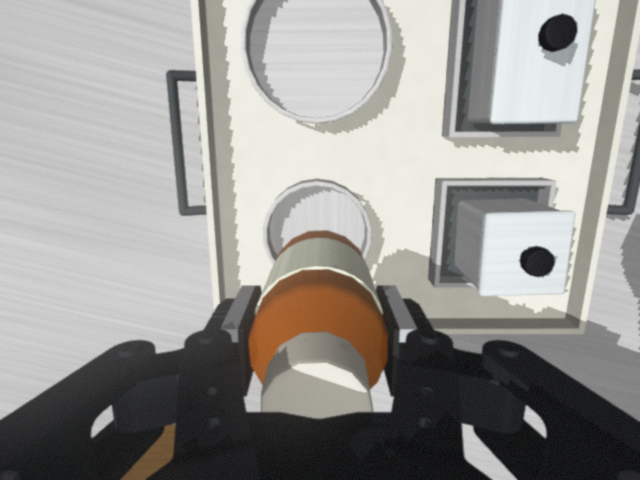

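The bottle holder rim is at (317,180), predicted (320,180), so the bottle hangs over its centre. The swab box and long box stand in their holders. Lowering.

Call:
apply_moves --increments "38 0.015 0.0005 -0.0005 0 0 0;38 0.02 0 0 0 0 0;38 0.02 0 0 0 0 0;38 0.012 0 0 0 0 0;38 0.008 0 0 0 0 0;38 0.003 0 0 0 0 0;38 0.003 0 0 0 0 0;38 0 0 0 0 0 0"

```text
clock: 21.5
tcp_pos: [0.6072, 0.1909, 0.061]
orientation: [-0.195, 1.561, 0.195]
contact_force: [-0.0, 0.6, -1.4]
grip_width: 0.0428
```

Call:
apply_moves --increments "38 0.001 0 0 0 0 0;38 0 0 0 0 0 0;55 0 0 0 0 0 0;75 0 0 0 0 0 0;75 0 0 0 0 0 0;75 -0.02 0 0 0 0 0;80 -0.04 0 0 0 0 0;80 -0.05 0 0 0 0 0"

```text
clock: 22.3
tcp_pos: [0.6059, 0.1903, 0.1708]
orientation: [-0.196, 1.565, 0.195]
contact_force: [1.6, 0.1, 0.3]
grip_width: 0.0804
```

```bash
python3 -c "
from h import *
go(.4237,-.1665,.15,104.2)
f=cam('side');print('ring top plane',ray(f,385,183,.01).round(3),proj(f,[.4237,-.1665,.074]))"
```

```text
phi 104.3 pos [0.6059 0.1903 0.1708] t 22.3 w 0.0804 F [1.6 0.1 0.3]
turn [ 0.01 -0.02 -0.  ] shift [ 0.0208 -0.3012 -0.2642]
ring top plane [ 0.485 -0.267  0.01 ] [387.4948436  189.08798066]
```

Call:
apply_moves --increments "80 0 0 0 1 0 0;80 0 0 0 1 0 0;80 0 0 0 1 0 0;80 0 0 0 1 0 0;80 0 0 0 1 0 0;80 0 0 0 0.84 0 0;80 0 -0.035 -0.001 0 0 0;80 0 -0.045 -0.001 0 0 0"

```text
clock: 23.15
tcp_pos: [0.5703, 0.1219, 0.1714]
orientation: [0.354, 1.54, -0.349]
contact_force: [0.3, -0.9, -0.1]
grip_width: 0.0805
```

Call:
apply_moves --increments "80 0 -0.045 -0.001 0 0 0;80 0 -0.045 -0.001 0 0 0;80 0 -0.045 -0.001 0 0 0;80 0 -0.045 -0.001 0 0 0;80 0 -0.045 -0.001 0 0 0;80 0 -0.045 -0.001 0 0 0;80 0 -0.035 0 0 0 0;80 0 -0.0155 0 0 0 0"

```text
clock: 23.95
tcp_pos: [0.4231, -0.1692, 0.1708]
orientation: [0.356, 1.54, -0.36]
contact_force: [-0.2, 0.0, 0.8]
grip_width: 0.0801
```

Call:
apply_moves --increments "80 0 0 0 0 0 0;80 0.02 0 0 0 0 0;80 0.01 0 0 0 0 0;80 0 0 0 0 0 0;80 0 0 0 0 0 0;80 0 0 0 0 0 0;80 0 0 0 0 0 0;80 0 0 0 0 0 0"

```text
clock: 24.75
tcp_pos: [0.425, -0.1661, 0.1402]
orientation: [0.355, 1.541, -0.355]
contact_force: [0.5, 0.1, 0.2]
grip_width: 0.0804
```

```bash
python3 -c "
from h import *
f=cam('wrist','w8');go(.4237,-.1667,.036,64.2); print(proj(f,[.4237,-.1667,.072]))
s=cam('side')['color']; cv2.imwrite('pics/c8.png',np.hstack([cv2.resize(f['color'],(400,300)),cv2.resize(s[210:410,60:320],(390,300))]))"
```

```text
phi 64.1 pos [ 0.4249 -0.166   0.1401] t 24.8 w 0.08 F [-0.3  0.2 -0.3]
turn [-0.02  0.    0.  ] shift [ 0.1041 -0.0011 -0.0008]
[314.47347657 261.86133732]
```

View pics/c8.png

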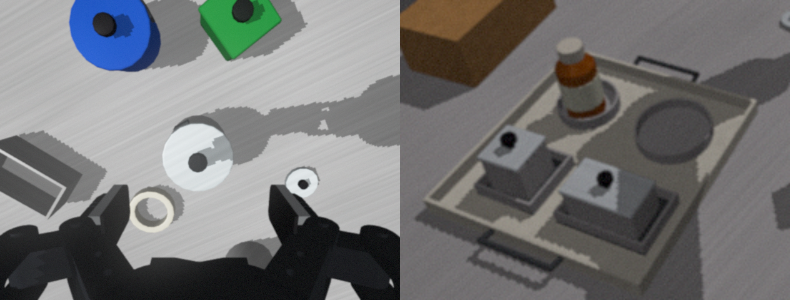

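The bottle is seated. Drum knob is at (317,259), predicted (314,262), and the jaws clear the ring at (242,339) and the small lid. Gripping the drum.

Call:
apply_moves --increments "80 0.02 0 -0.0005 0 0 0;80 0.025 0 0 0 0 0;80 0.025 0 0 0 0 0;80 0.02 0 0 0 0 0;80 0.01 0 0 0 0 0;80 0.004 0 0 0 0 0;80 0 0 0 0 0 0;55 0 0 0 0 0 0" --squeeze 50

```text
clock: 25.65
tcp_pos: [0.4249, -0.166, 0.0365]
orientation: [0.355, 1.54, -0.355]
contact_force: [-0.3, 0.5, -0.3]
grip_width: 0.0673
```

Call:
apply_moves --increments "55 0 0 0 0 0 0;55 0 0 0 0 0 0;55 0 0 0 0 0 0;55 0 0 0 0 0 0;55 -0.01 0 0 0 0 0;55 -0.02 0 0 0 0 0;55 -0.03 0 0 0 0 0;55 -0.04 0 0 0 0 0"

```text
clock: 26.45
tcp_pos: [0.4229, -0.1653, 0.1365]
orientation: [0.355, 1.545, -0.354]
contact_force: [0.3, 0.0, -2.8]
grip_width: 0.0604
```

```bash
python3 -c "
from h import *
go(.498,.1625,.18,64.2)"
```

```text
phi 64.1 pos [ 0.4229 -0.1653  0.1365] t 26.4 w 0.0604 F [ 0.3  0.  -2.8]
turn [-0.01 -0.03 -0.  ] shift [-0.0435  0.3279 -0.0751]
```

Call:
apply_moves --increments "55 -0.02 0.03 -0.006 0 0 0;55 0 0.041 -0.01 0 0 0;55 0 0.043 -0.01 0 0 0;55 0 0.043 -0.01 0 0 0;55 0 0.043 -0.01 0 0 0;55 0 0.043 -0.01 0 0 0;55 0 0.043 -0.01 0 0 0;55 0 0.03 -0.007 0 0 0"

```text
clock: 27.25
tcp_pos: [0.4967, 0.1537, 0.1569]
orientation: [0.354, 1.541, -0.351]
contact_force: [1.7, 0.0, -1.7]
grip_width: 0.06
```

Call:
apply_moves --increments "55 0 0.012 -0.002 0 0 0;55 0 0 0 0 0 0;55 0.01 0 0 0 0 0;55 0.01 0 0 0 0 0;55 0 0 0 0 0 0;55 0 0 0 0 0 0;55 0 0 0 0 0 0;55 0 0 0 0 0 0"

```text
clock: 28.05
tcp_pos: [0.5004, 0.1618, 0.1361]
orientation: [0.355, 1.541, -0.355]
contact_force: [0.8, -0.2, -2.1]
grip_width: 0.06
```

```bash
python3 -c "
from h import *
f=cam('wrist','w9');go(.498,.1625,.0445,64.2)
im=f['color'].copy(); c=np.array([.498,.1625])
P=np.array([proj(f,[c[0]+.043*np.cos(t),c[1]+.043*np.sin(t),.02]) for t in np.linspace(0,6.28,40)]).astype(int)
cv2.polylines(im,[P],True,(0,0,255),1); cv2.imwrite('pics/c9.png',im)"
```

```text
phi 64.1 pos [0.5004 0.1619 0.1361] t 28.1 w 0.0601 F [-0.2 -0.6 -2.8]
turn [-0.02  0.   -0.  ] shift [ 0.0916 -0.0005 -0.0024]
```

View pics/c9.png

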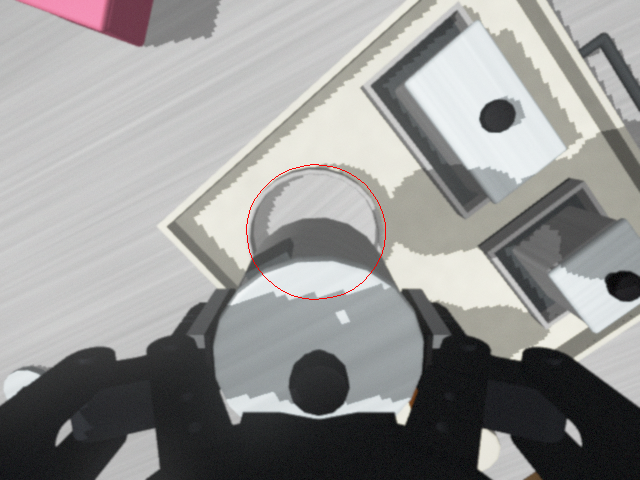

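The drawn 86 mm circle lies on the seen rim within 3 px, and the bottle is 60 mm clear of the hand. Lowering the drum.

Call:
apply_moves --increments "55 0.015 -0.0005 -0.0015 0 0 0;55 0.02 0 0 0 0 0;55 0.02 0 0 0 0 0;55 0.016 0 0 0 0 0;55 0.01 0 0 0 0 0;55 0.006 0 0 0 0 0;55 0.004 0 0 0 0 0;55 0 0 0 0 0 0"

```text
clock: 28.9
tcp_pos: [0.4988, 0.1624, 0.0448]
orientation: [0.355, 1.541, -0.355]
contact_force: [0.4, -0.0, -2.7]
grip_width: 0.0597
```

Call:
apply_moves --increments "55 0.001 0 0 0 0 0;55 0 0 0 0 0 0;65 0 0 0 0 0 0;80 0 0 0 0 0 0;80 0 0 0 0 0 0;80 -0.02 0 0 0 0 0;80 -0.04 0 0 0 0 0;80 -0.05 0 0 0 0 0"

```text
clock: 29.7
tcp_pos: [0.4974, 0.1617, 0.1538]
orientation: [0.353, 1.545, -0.356]
contact_force: [0.9, -0.1, -0.2]
grip_width: 0.0803
```

Call:
apply_moves --increments "80 -0.03 -0.04 0 0 0 0;80 0 -0.045 0 0 0 0;80 0 -0.045 0 0 0 0;80 0 -0.045 0 0 0 0;80 0 -0.045 0 0 0 0;80 0 -0.045 0 0 0 0;80 0 0 0 0 0 0;80 0 0 0 0 0 0"

```text
clock: 30.5
tcp_pos: [0.3826, -0.077, 0.184]
orientation: [0.357, 1.54, -0.358]
contact_force: [1.3, -0.3, -0.4]
grip_width: 0.0798
```

```bash
python3 - <<'E'
from h import *
f=cam('top');s=cam('side');im=f['color']
go(.4,-.1,.2,64.2)
cv2.imwrite('pics/c10.png',np.hstack([cv2.resize(im[120:290,140:310],(300,300)),cv2.resize(s['color'],(400,300)),]))
g=im.max(2)
for n,h,z in(('drum',[.499,.1628],.079),('swab',[.5805,.298],.07),('ibox',[.4725,.271],.06)):
    p=proj(f,[*h,z]); u,v=p.round().astype(int); m=(g[v-9:v+10,u-9:u+10]<60).astype(np.uint8)
    _,l,st,c=cv2.connectedComponentsWithStats(m); i=1+np.argmax(st[1:,4]); k=c[i]+[u-9,v-9]
    print(n,st[i,4],k.round(1),'at',ray(f,*k,z).round(4),'holder',h)
h=[.607,.1895];p=proj(f,[*h,.103]);u,v=p.round().astype(int)
hs=cv2.cvtColor(im,cv2.COLOR_BGR2HSV);w=8;m=((hs[...,2]>130)&(hs[...,1]<70))[v-w:v+w+1,u-w:u+w+1];yy,xx=np.nonzero(m)
print('cap',len(xx),ray(f,xx.mean()+u-w,yy.mean()+v-w,.103).round(4),'holder',h)
E
```

```text
phi 64.2 pos [ 0.3835 -0.0752  0.1842] t 30.6 w 0.0799 F [ 0.6  1.2 -0.2]
turn [-0.01  0.01 -0.01] shift [-0.0158 -0.0151  0.0256]
drum 43 [250.6 214.9] at [0.4973 0.1615 0.079 ] holder [0.499, 0.1628]
swab 44 [183.1 173. ] at [0.5804 0.2978 0.07  ] holder [0.5805, 0.298]
ibox 47 [196.6 227.6] at [0.4737 0.2702 0.06  ] holder [0.4725, 0.271]
cap 199 [0.6097 0.1912 0.103 ] holder [0.607, 0.1895]
```

View pics/c10.png

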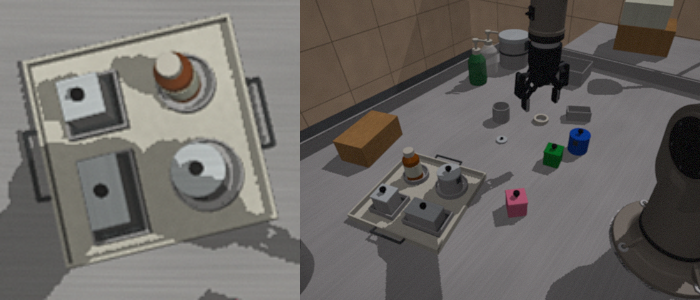

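All four stand upright in their holders, with knobs and cap within about 3 mm of the holder centres. The open vessels are unmoved and the arm is clear. Handing in.

```bash
python3 -c "
from bench import r
print(r.hand_in())"
```

```text
the job is handed in; nothing more can be done
None
```

I placed the long box, square box, bottle and drum in their own holders, lowering each to about 1 mm above the floor before letting go. The job was handed in at about 31 s of the 120 s; the hand-in reports no verdict.

- **Position:** in the last top view, the knobs and cap were within about 3 mm of the holder centres, where 15 mm is allowed.
- **Upright and seated:** both views show all four standing upright inside their holders. How far down they sit I judged only from the pictures and the release heights, not by measuring it.
- **Open vessels:** the steel pot and open box look unmoved in the side view. I did not measure them again.
- **Robot:** the arm and gripper were clear of everything at the end.
- **Disagreements:** predicted and seen image positions differed by up to 7 px, mostly 2–5 px. I corrected the square box by about 3 mm and the drum by about 2 mm before lowering them. No check failed.

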